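# Chock the pipe on the feed rack, then drop the stop

## Task

The grey pipe on the sloping feed rack is held only by the red swing-down stop, whose arms are in the way of marking it out. Push the yellow chock up the deck until its sloping face is snug against the low side of the pipe, square to it and under the middle of its length, without shoving the pipe up the slope. Then swing the stop lever all the way down so that the pipe rests on the chock alone, where it lay, and leave the other things where they are.

Things in the scene. Friction and masses are not known exactly. Their poses are not given: they have to be found in the camera images.
- rack: Fixed feed rack: flat dark brown deck 310 mm long up the slope, 260 mm wide, on a low green steel frame. Origin: centre of the deck's top, 70 mm above the bench. x lies in the deck and points up the slope (5 degrees; the low end faces the robot), y across to the left, z square to the deck. Green lip at the low end (x = -155 mm), 20 mm above the deck; other sides open.
- pipe: Loose grey plastic pipe, 60 mm diameter, 360 mm long, 0.4 kg, across the deck and overhanging both sides; rolls freely. Origin: on its axis, half-way along; y is the pipe's axis. At the start it lies against the stop: axis at rack x = 85 mm, 30 mm above the deck, its middle up to 20 mm off the rack's middle line.
- chock: Loose yellow wedge on the deck below the pipe: 75 mm long (x), 90 wide (y), 42 high, 0.26 kg, balanced 7 mm behind its middle, rubber sole (friction 0.6; stays where left). Origin: centre of its underside; x points from the upright back (-37.5 mm) to the toe (+37.5 mm, 3 mm thick), z up from the deck. Top flat over the rear 28 mm; the rest slopes to the toe at 40 degrees.
- chock_toe (a point): Middle of the chock's toe edge, on its underside. When the chock touches the pipe squarely, the toe is 14 mm short of the pipe's axis, measured along the slope (rack x = 70.5 mm while the pipe lies on the stop).
- stop (a joint): Swing of the stop (rad): 0 upright, holding the pipe; 1.4 fully down, at its limit. Two red arms outside the deck's sides, 41 mm above the deck, and a hand lever turn together on a shaft across under the deck (rack x = 49 mm, z = -22 mm). Swings towards the low end; stiff, stays where left, about 3 N at the knob.
- stop_knob (a point): Centre of the lever's red ball knob, 34 mm diameter, on a 12 mm round steel rod that ends at the shaft 150 mm away. The lever is at rack y = -222 mm (the robot's right), square to the deck at joint 0 (knob 128 mm above deck level); the knob goes down in an arc towards the low end.
- nipple: Bystander: small grey pipe piece, 26 mm diameter, 55 mm tall, standing in the deck's low corner on the robot's left. Origin half-way up.
- elbow: Bystander: grey pipe elbow, 106 mm square in plan, 68 mm high, on the bench behind the rack's right side.
- tape_measure: Bystander: yellow tape measure, 74 x 38 x 62 mm, on the bench close to the rack's left side.
- cement_can: Bystander: blue can, 84 mm diameter, 115 mm tall, on the bench at the left.
- mallet: Bystander: mallet lying beyond the rack.
- pipe_wrench: Bystander: red pipe wrench, about 280 mm long, lying on the bench at the right.

How it is judged:
By the outcome, as a careful person would: the job done as asked, in the order asked, and still so for the second after the job is handed in, with the robot touching nothing.
It also fails if it takes over 56 s, if anything falls off the work surface, if the arm or the gripper's body presses on something with over 40 N, if the wrist force passes 120 N, or if a joint passes its speed limit or range.

## Robot

A 7-joint arm with a two-finger parallel gripper is mounted at the origin on the work surface. World frame = base frame: x ahead of the robot, y to its left, z up, the work surface at z = 0. Lengths are in m, angles in rad, forces in N, time in s.
With the tool pointing down it reaches from about 0.4 to 0.85 m from the base axis. Payload 10.4 kg.
Tool frame: the origin (TCP) lies at the very end of the fingers, on their centre line; the grasp point (between the pads) lies 19 mm behind it; z points along the fingers, y is the line along which they close (so a half turn about z gives the same grasp; the last joint's range is limited). The gripper opens to 87 mm and grips with 3 to 60 N. Pads are 19 mm wide; open, the fingers measure 117 mm over their backs; the gripper's body (75 mm by 190 mm) begins 51 mm behind the grasp point.
Start: joints at [1.255, 0.332, -0.065, 1.46, 0.022, 1.35, -0.088], TCP at [0.18, -0.598, 0.223] pointing down, gripper open.
Joint ranges: [-2.6, 2.6], [-0.5, 2.12], [-1.47, 1.34], [0.16, 2.42], [-1.27, 4.41], [0.06, 2.06], [-2.6, 2.6]. Speed limits (rad/s): [2.22, 2.22, 2.79, 2.79, 3.14, 3.14, 3.14].

## Interface

Orientations are given as a unit quaternion [x, y, z, w].
In Python, from bench import r gives the robot as it stands.
- The arm moves only by the shell command python3 -m crank 'ROWS' [FORCE]. ROWS is JSON, a list that holds one entry, the list of rows, each a list of 5 numbers: the shift along the tool's x, y, z in mm, then the turn about the tool's z in degrees, then the opening, from -1 (shut) to 1 (fully open). A call has 1 to 20 rows; each row is the pose to reach, as a shift and turn from the pose commanded when the call began, along the tool's axes at that moment; what a row does not reach only later rows make up. A row lasts 1/10 s, in which the tool goes at most 50 mm and 8.59 degrees, less where a joint would pass 70% of its speed; a pose out of reach is approached as far as the arm can. A call with a gripper value outside its range is refused whole. The fingers move at their own pace and stop on an object; FORCE is the grip in N (left out, the last holds). Time passes only in rows, so rows that repeat a pose let the fingers close. It gives the time, the measured TCP pose, the force, the opening and the grip force at its end, in the units of the state.
- r.read_state(): the state, without advancing time (a new reading comes with each control period).
- r.camera(name): name is "scene" or "top"; returns a dict with "image" (420x560x3 uint8, red, green, blue), "vfov" (degrees; the focal length in pixels is half the picture's height over the tangent of half this angle, whatever the lens; pixels are square), "cx", "cy" (the principal point, pixels), "eye" and "attitude" of the camera in the world. Camera axes: x right, y down, z forward; pixel columns grow to the right and rows downward; lengths in m; the calibration is good to about 2 mm. A picture is of the moment at which its call begins. There is no depth.
- r.close_job(): hands the job in; it is judged then, once.
The state is a dict: "time": time; "joint_positions": joint angles; "joint_vel": joint speeds; "joint_torque": joint torques, N m; "ee_pos": TCP position; "eef_rot": TCP orientation; "ft_force": force on the tool from outside, world axes, zero at the start; "torque": the same for the moment, N m; "width": finger opening in m; "grip_force": force on a finger pad.
Only numpy, scipy, OpenCV 4.12 (cv2) and the standard library are available. Lean on these libraries where they do the work, as an engineer would, in place of code of your own. Each camera call takes 0.05 s, during which the arm holds its last target. There are 200 camera calls.

## Working session

There is one attempt and no reset: what is moved stays moved. The work goes in short steps, Python scripts to look and compute and a shell command to move; the robot and the scene stay as the last step left them, time stands still between calls to the robot, and variables do not carry over. Pictures are saved under pics/ and viewed, at most 10 in all, crops included, and the job is handed in when it is done.

```bash
ls; mkdir -p pics
python3 - <<'E'
from bench import r
import cv2
for n in("scene","top"):
    c=r.camera(n); cv2.imwrite(f"pics/{n}0.png",cv2.cvtColor(c["image"],cv2.COLOR_RGB2BGR))
    print(n,{k:v for k,v in c.items() if k!="image"})
print(r.read_state())
E
```

```text
pics
scene {'vfov': 46.99871649442376, 'cx': 285.9795952603123, 'cy': 205.90739599085595, 'eye': array([1.21268443, 0.01365228, 1.17605296]), 'attitude': array([ 0.66703196,  0.68975741, -0.19973647, -0.19851555])}
top {'vfov': 48.00472472921433, 'cx': 283.47131825487156, 'cy': 205.58671935098866, 'eye': array([0.39010745, 0.02596056, 1.60701839]), 'attitude': array([ 0.7062141 , -0.70491025,  0.04610211, -0.04730518])}
{'time': 0.1, 'joint_positions': array([ 1.2553657 ,  0.33280814, -0.0646657 ,  1.4608397 ,  0.02157479,
        1.34990907, -0.08849511]), 'joint_vel': array([-0.00059117, -0.00051542,  0.00016426, -0.00086775,  0.0008783 ,
       -0.00045591,  0.0009335 ]), 'joint_torque': array([ 6.95040562e-04, -6.24547434e+01,  2.41072843e-02, -3.90720499e+01,
       -6.14664867e-02,  3.65584984e-02,  2.35374063e-05]), 'ee_pos': array([ 0.18030098, -0.59807046,  0.22184216]), 'eef_rot': array([ 9.89301251e-01,  1.45885678e-01, -1.14289586e-04, -6.24750386e-04]), 'ft_force': array([-0.11390435, -0.00548515,  0.31187508]), 'torque': array([-0.05058678,  0.04649719,  0.00028455]), 'grip_force': 0.0, 'width': 0.08677855508158429}
```

View pics/scene0.png

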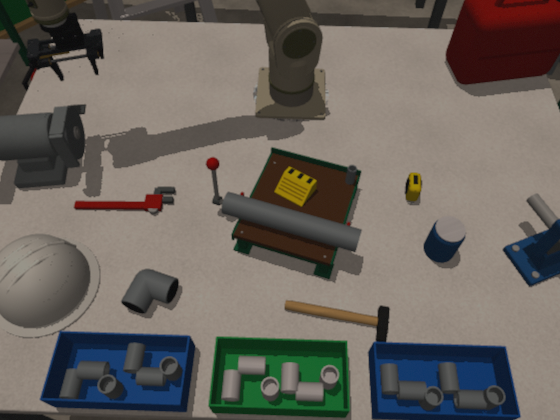

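View pics/top0.png

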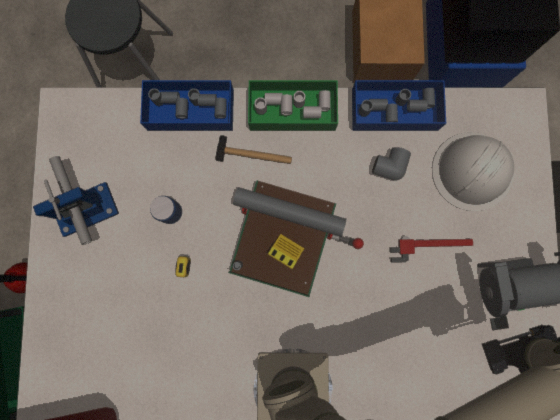

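The top view shows the rack yawed, with the pipe at about (240,197)-(345,225), the chock at about (286,250) and the knob at (358,243). The scene view has the knob at (213,163). I'll enlarge both.

```bash
cat > h.py <<'E'
import numpy as np, cv2
from scipy.spatial.transform import Rotation as R
def K(c):
    f=c["image"].shape[0]/2/np.tan(np.radians(c["vfov"]/2)); return f
def rays(c,uv):
    uv=np.atleast_2d(uv).astype(float); f=K(c)
    d=np.c_[(uv[:,0]-c["cx"])/f,(uv[:,1]-c["cy"])/f,np.ones(len(uv))]
    return R.from_quat(c["attitude"]).apply(d)
def plane(c,uv,p,n):
    d=rays(c,uv); e=c["eye"]; n=np.asarray(n,float)
    return e+d*(((np.asarray(p)-e)@n)/(d@n))[:,None]
def atz(c,uv,z): return plane(c,uv,[0,0,z],[0,0,1])
def proj(c,P):
    q=R.from_quat(c["attitude"]).inv().apply(np.atleast_2d(P)-c["eye"]); return q[:,:2]/q[:,2:]*K(c)+[c["cx"],c["cy"]]
def tri(c1,u1,c2,u2):
    d1=rays(c1,u1)[0];d2=rays(c2,u2)[0]
    s=np.linalg.lstsq(np.c_[d1,-d2],c2["eye"]-c1["eye"],rcond=None)[0]
    a=c1["eye"]+s[0]*d1;b=c2["eye"]+s[1]*d2
    return (a+b)/2,np.linalg.norm(a-b)
def hsv(c): return cv2.cvtColor(c["image"],cv2.COLOR_RGB2HSV)
def blob(m,box):
    x0,y0,x1,y1=box; k=np.zeros_like(m);k[y0:y1,x0:x1]=m[y0:y1,x0:x1]
    n,l,s,ce=cv2.connectedComponentsWithStats(k.astype(np.uint8))
    i=1+s[1:,4].argmax(); return ce[i],s[i,4],(l==i).astype(np.uint8)
def crop(c,box,k,fn):
    x0,y0,x1,y1=box
    cv2.imwrite(fn,cv2.cvtColor(cv2.resize(c["image"][y0:y1,x0:x1],None,fx=k,fy=k,interpolation=cv2.INTER_CUBIC),cv2.COLOR_RGB2BGR))
E
python3 - <<'E'
from bench import r
from h import *
t=r.camera("top");s=r.camera("scene")
crop(t,(220,170,380,305),4.4,"pics/t1.png");crop(s,(190,135,375,285),4,"pics/s1.png")
def red(c): h=hsv(c); return ((h[...,0]<8)|(h[...,0]>172))&(h[...,1]>150)&(h[...,2]>70)
kt=blob(red(t),(345,230,375,256));ks=blob(red(s),(200,150,226,172));print(kt[:2],ks[:2],tri(t,kt[0],s,ks[0]))
def yel(c): h=hsv(c); return (h[...,0]>20)&(h[...,0]<34)&(h[...,1]>130)&(h[...,2]>70)
m=blob(yel(t),(260,225,315,280));cn=cv2.findContours(m[2],0,1)[0][0]
print(m[:2],cv2.boxPoints(cv2.minAreaRect(cn)))
E
```

```text
(array([357.84375, 243.0625 ]), np.int32(64)) (array([211.9010989 , 162.46153846]), np.int32(91)) (array([ 0.46470646, -0.19141362,  0.20446222]), np.float64(0.00199821932765873))
(array([285.85230769, 250.52461538]), np.int32(650)) [[266.84543 253.75105]
 [279.6523  232.93988]
 [304.64804 248.32185]
 [291.84116 269.13303]]
```

View pics/t1.png

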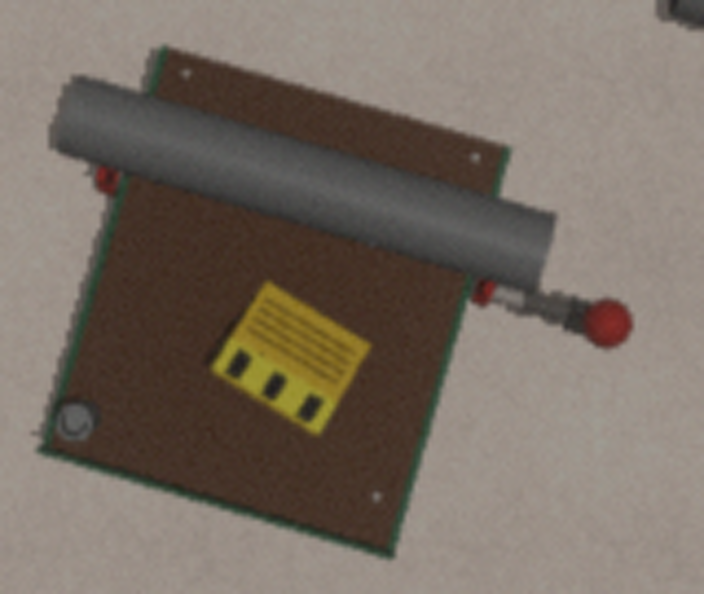

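View pics/s1.png

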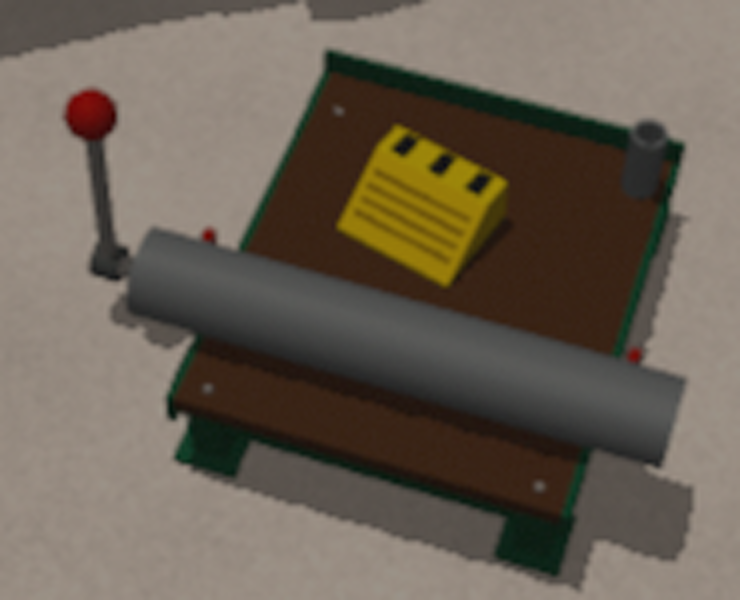

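The crops show:
- **Deck corners (t1):** (163,47), (510,150), (393,555) and (40,450).
- **Chock:** toe corners at (268,282) and (370,347), back-top corners at (212,370) and (320,436). It is yawed about 15° relative to the rack.
- **Pipe end-centres:** about (62,113) and (547,250).

Next I'll cast these onto planes.

```bash
cat > m.py <<'E'
from bench import r
from h import *
t=r.camera("top");s=r.camera("scene")
def ct(a): return (np.array(a,float)+.5)/4.4-.5+[220,170]
def cs(a): return (np.array(a,float)+.5)/4-.5+[190,135]
up=.07+.155*np.sin(np.radians(5)); lo=.07-.155*np.sin(np.radians(5))+.02
U=atz(t,ct([(163,47),(510,150)]),up); L=atz(t,ct([(40,450),(393,555)]),lo)
U2=atz(s,cs([(568,518),(170,402)]),up); L2=atz(s,cs([(683,146),(328,52)]),lo)
for u,l in((U,L),(U2,L2)):
    print(np.round(np.r_[u,l],4).tolist()); yw=[np.degrees(np.arctan2(*(a-b)[[0,1]])) for a,b in((u[0],u[1]),(l[0],l[1]))]
    print("len",np.linalg.norm(u[0]-u[1]),np.linalg.norm(l[0]-l[1]),np.linalg.norm((u-l)[:,:2],axis=1),"yaw from widths",-90+0+np.array([np.degrees(np.arctan2((a-b)[1],(a-b)[0])) for a,b in((u[0],u[1]),(l[0],l[1]))]),"sides",np.degrees(np.arctan2((u-l)[:,1],(u-l)[:,0])),"mid",(u.mean(0)+l.mean(0))[:2]/2,"knob-ish")
E
python3 m.py
```

```text
[[0.6763, 0.1169, 0.0835], [0.5992, -0.1409, 0.0835], [0.3783, 0.2044, 0.0765], [0.3034, -0.0531, 0.0765]]
len 0.26913481446300463 0.26815205470950343 [0.31052738 0.30855116] yaw from widths [-16.6494775  -16.22795404] sides [-16.35822532 -16.54020021] mid [0.48929169 0.03183171] knob-ish
[[0.6797, 0.1191, 0.0835], [0.6058, -0.1366, 0.0835], [0.3816, 0.2072, 0.0765], [0.3051, -0.0488, 0.0765]]
len 0.2661205264871452 0.2671590646144923 [0.31085685 0.31331662] yaw from widths [-16.10696707 -16.63553788] sides [-16.46983469 -16.27914664] mid [0.49304644 0.03523189] knob-ish
```

```bash
cat >> h.py <<'E'
RR=R.from_euler("ZY",[-16.4,-5],degrees=True); RO=np.array([.492,.0333,.07])
def toW(p): return RR.apply(np.atleast_2d(p))+RO
def toR(p): return RR.inv().apply(np.atleast_2d(p)-RO)
nz=RR.apply([0,0,1])
def atr(c,uv,z): return toR(plane(c,uv,RO+nz*z,nz))*1000
E
cat > m2.py <<'E'
exec(open("m.py").read().split("up=")[0])
print("knob pred",toW([.049,-.222,.128]),"meas rack",toR([.4647,-.1914,.2045]))
print("pipe t",atr(t,ct([(62,113),(547,250)]),.030).round(1).tolist())
print("pipe s",atr(s,cs([(672,420),(140,270)]),.030).round(1).tolist())
for n,c,f,a,b in(("t",t,ct,[(267,281),(371,346)],[(212,371),(320,437)]),("s",s,cs,[(447,286),(338,229)],[(508,184),(397,125)])):
    T=atr(c,f(a),.003);B=atr(c,f(b),.042)
    d=lambda q:np.degrees(np.arctan2(-(q[0]-q[1])[0],(q[0]-q[1])[1]))
    m=T.mean(0)-B.mean(0)
    print(n,"toe",T.mean(0)[:2],"back",B.mean(0)[:2],"w",np.linalg.norm(T[0]-T[1]),np.linalg.norm(B[0]-B[1]),"yaw",d(T),d(B),np.degrees(np.arctan2(m[1],m[0])),"len",np.hypot(m[0],m[1]))
E
python3 m2.py
```

```text
knob pred [[ 0.46544566 -0.19030001  0.20178355]] meas rack [[ 0.04883354 -0.22326577  0.13074139]]
pipe t [[84.3, 186.2, 30.0], [88.2, -180.7, 30.0]]
pipe s [[84.0, 180.6, 30.0], [85.3, -179.5, 30.0]]
t toe [ -3.38695488 -35.23854946] back [-75.37835306 -17.04014873] w 90.44077012760145 90.83733112114271 yaw -15.486799541508542 -14.773015814478006 -14.186368368082112 len 74.25593041627305
s toe [ -1.49481154 -31.71457499] back [-71.63350739 -12.56898726] w 88.56191049524139 91.48066899374122 yaw -14.49598976528906 -16.313919963490065 -15.26793151971726 len 72.7048154205159
```

The geometry agrees with the given sizes:

| Item | Measured | Expected |
|---|---|---|
| Rack yaw | -16.4° | – |
| Pipe axis x | about 85 mm | 85 mm |
| Pipe middle y | about 1.5 mm | within 20 mm |
| Chock width | about 90 mm | 90 mm |
| Chock toe | (-2.4, -33.5) mm | – |
| Chock yaw relative to rack | -15° | – |
| Knob | within 3 mm of prediction | – |

I'll push the chock from its right side with two fingers to square and centre it. After that comes a straight push from behind.

```bash
cat > go.py <<'E'
# python3 go.py x y h(mm, rack frame) yaw(deg, tool x rel. rack) -> tool shift/turn
import sys; from bench import r; from h import *
st=r.read_state(); q=R.from_quat(st["eef_rot"]); p=st["ee_pos"]
yx=np.degrees(np.arctan2(*q.as_matrix()[[1,0],0]))
print("t",round(st["time"],2),"rack now",(toR(p)*1000).round(1),"yaw",round(yx+16.4,1),"F",st["ft_force"].round(2),"w",round(st["width"],4))
a=[float(v) for v in sys.argv[1:]]
for i in range(0,len(a),4):
    x,y,h,yw=a[i:i+4]; w=toW(np.array([x,y,h])/1000)[0]
    tn=yx+16.4-yw; tn=(tn+180)%360-180
    print("target",w.round(3),"shift",(q.inv().apply(w-p)*1000).round(1),"turn",round(tn,1))
E
python3 go.py -65 -94.5 200 75 -65 -94.5 8 75
```

```text
t 0.4 rack now [[-106.8 -693.9  162.4]] yaw 33.2 F [ 0.9   0.23 -0.09] w 0.0869
target [ 0.386 -0.034  0.264] shift [ 360.2 -480.7  -41. ] turn -41.8
target [ 0.403 -0.039  0.072] shift [ 374.2 -471.5  150.2] turn -41.8
```

```bash
python3 -m crank '[[[0,0,-50,0,-0.3],[0,0,-80,0,-0.3],[30,-40,-80,-4,-0.3],[60,-80,-80,-8,-0.3],[90,-120,-80,-12,-0.3],[120,-160,-80,-16,-0.3],[150,-200,-80,-20,-0.3],[180,-240,-80,-24,-0.3],[210,-280,-80,-28,-0.3],[240,-320,-80,-32,-0.3],[270,-360,-80,-36,-0.3],[300,-400,-80,-40,-0.3],[330,-440,-80,-41.8,-0.3],[360,-480,-41,-41.8,-0.3],[360,-480,-41,-41.8,-0.3],[360,-480,-41,-41.8,-0.3],[360,-480,-41,-41.8,-0.3]]]' 10; python3 go.py -65 -94.5 60 75 -65 -94.5 8 75
```

```text
time: 2.1
ee_pos: [0.3864, -0.0362, 0.2641]
eef_rot: [0.872, 0.489, -0.0, 0.0]
ft_force: [1.5, -1.3, 0.2]
width: 0.0305
grip_force: 0.0
t 2.1 rack now [[-64.4 -96.4 200.4]] yaw 74.9 F [ 1.5  -1.27  0.25] w 0.0305
target [ 0.398 -0.038  0.124] shift [  4.9  10.7 140. ] turn -0.1
target [ 0.403 -0.039  0.072] shift [  6.1  15.1 191.8] turn -0.1
```

```bash
python3 -m crank '[[[2,4,50,0,-0.3],[4,8,95,0,-0.3],[5,11,140,0,-0.3],[6,14,170,0,-0.3],[6,15,182,0,-0.3],[6,15,191,0,-0.3],[6,15,191,0,-0.3]]]'; python3 go.py -65 -94.5 8 75; python3 -m crank '[[[3,0,0,0,-0.3],[6,0,0,0,-0.3],[9,0,0,0,-0.3],[12,0,0,0,-0.3],[15,0,0,0,-0.3],[18,0,0,0,-0.3],[18,0,0,0,-0.3]]]'; python3 go.py
```

```text
time: 2.8
ee_pos: [0.4027, -0.0384, 0.0728]
eef_rot: [0.872, 0.489, -0.0, 0.0]
ft_force: [0.2, -0.1, 1.0]
width: 0.0302
grip_force: 0.0
t 2.8 rack now [[-64.9 -94.    8.5]] yaw 74.9 F [ 0.23 -0.07  1.03] w 0.0302
target [ 0.403 -0.039  0.072] shift [-0.5  0.1  0.5] turn -0.1
time: 3.5
ee_pos: [0.412, -0.022, 0.0725]
eef_rot: [0.872, 0.489, -0.0, -0.0]
ft_force: [-0.4, 0.2, 0.1]
width: 0.0303
grip_force: 0.0
t 3.5 rack now [[-60.7 -75.6   7.9]] yaw 75.0 F [-0.37  0.17  0.09] w 0.0303
```

```bash
python3 -m crank '[[[1.5,0,0,0,-0.3],[3,1,0,-1,-0.3],[5,2,0,-2,-0.3],[7,3,-0.3,-3.2,-0.3],[9,3.9,-0.4,-4.4,-0.3],[11,4.8,-0.5,-5.6,-0.3],[13,5.7,-0.6,-6.8,-0.3],[15,6.6,-0.8,-8,-0.3],[17,7.6,-1,-9.2,-0.3],[19,8.5,-1.1,-10.4,-0.3],[21,9.5,-1.2,-11.6,-0.3],[23,10.4,-1.3,-12.8,-0.3],[25,11.3,-1.5,-14,-0.3],[26.7,12.2,-1.6,-15,-0.3],[26.7,12.2,-1.6,-15,-0.3]]]'
cat > look.py <<'E'
import sys; from bench import r; from h import *
import go
def yel(c): h=hsv(c); return (h[...,0]>20)&(h[...,0]<34)&(h[...,1]>130)&(h[...,2]>70)
t=r.camera("top");s=r.camera("scene")
crop(t,(220,170,380,305),4.4,f"pics/t{sys.argv[1]}.png");crop(s,(190,135,375,285),4,f"pics/s{sys.argv[1]}.png")
E
sed -i 's/^import go$//' look.py; python3 go.py; python3 look.py 2
```

```text
time: 5.0
ee_pos: [0.4365, -0.0056, 0.0742]
eef_rot: [0.801, 0.599, 0.0, -0.0]
ft_force: [0.2, -0.4, 0.2]
width: 0.0304
grip_force: 0.1
t 5.0 rack now [[-41.7 -53.    7.9]] yaw 90.0 F [ 0.16 -0.45  0.24] w 0.0304
```

View pics/s2.png

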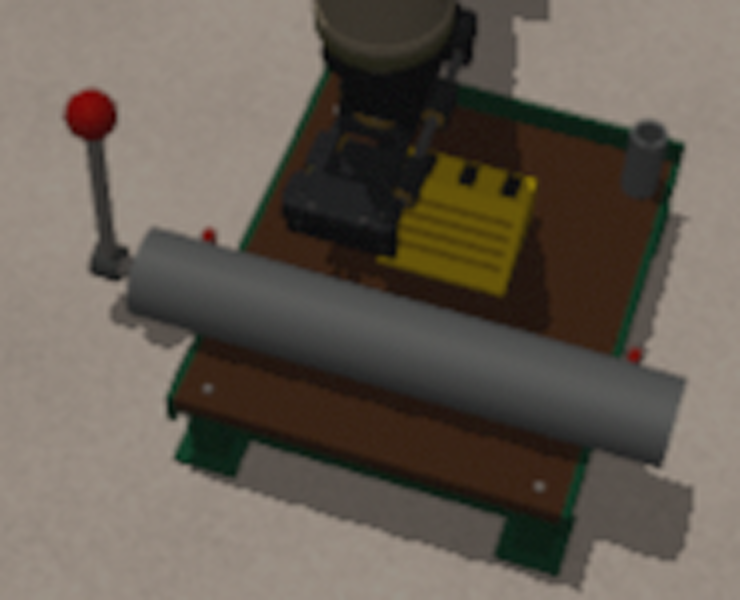

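The chock has been turned nearly square, with its left toe corner at (505,295) in s2. I'll back off, lift, and move behind it.

```bash
python3 -m crank '[[[-10,0,0,0,-0.3],[-30,0,0,0,-0.3],[-30,0,-40,0,-0.3],[-30,0,-80,0,0.1]]]'; python3 go.py -98 1.5 90 180 -98 1.5 8 180
```

```text
time: 5.5
ee_pos: [0.4265, -0.0354, 0.1546]
eef_rot: [0.801, 0.598, -0.0, -0.001]
ft_force: [1.4, -0.6, -0.2]
width: 0.0336
grip_force: 0.0
t 5.5 rack now [[-35.9 -84.4  88. ]] yaw 89.9 F [ 1.39 -0.56 -0.18] w 0.0336
target [0.391 0.065 0.151] shift [ 85.8 -62.1   3.7] turn -90.1
target [0.398 0.063 0.069] shift [ 85.8 -54.8  85.3] turn -90.1
```

```bash
python3 -m crank '[[[10,-10,0,-8,0.15],[20,-20,0,-16,0.15],[30,-30,0,-24,0.15],[40,-40,0,-32,0.15],[50,-50,0,-40,0.15],[60,-62,0,-48,0.15],[70,-62,0,-56,0.15],[80,-62,0,-64,0.15],[85.8,-62,0,-72,0.15],[85.8,-62,0,-80,0.15],[85.8,-62,0,-88,0.15],[85.8,-60,20,-90,0.15],[85.8,-60,20,-90,0.15]]]'; python3 go.py -98 1.5 8 180; python3 look.py 3
```

```text
time: 6.8
ee_pos: [0.3933, 0.0639, 0.1327]
eef_rot: [0.143, 0.99, -0.0, -0.001]
ft_force: [-0.4, -0.3, 0.1]
width: 0.05
grip_force: 0.0
t 6.8 rack now [[-97.5   1.5  71.4]] yaw 180.0 F [-0.37 -0.32  0.1 ] w 0.05
target [0.398 0.063 0.069] shift [-5.2  0.1 63.2] turn -0.0
```

View pics/s3.png

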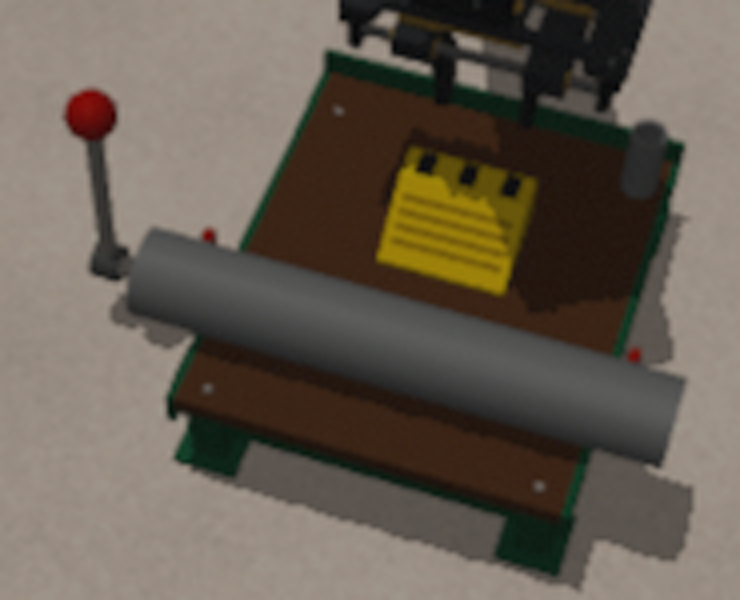

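s3 shows the chock square to the pipe, with toe corners at (377,262) and (504,294) and back corners at (409,147) and (538,181).

```bash
cat > m3.py <<'E'
from h import *
from bench import r
s=r.camera("scene")
def cs(a): return (np.array(a,float)+.5)/4-.5+[190,135]
T=atr(s,cs([(504,294),(377,262)]),.003);B=atr(s,cs([(538,181),(409,147)]),.042)
d=lambda q:np.degrees(np.arctan2(-(q[0]-q[1])[0],(q[0]-q[1])[1]))
print(T.round(1),B.round(1),d(T),d(B))
E
python3 m3.py
python3 -m crank '[[[0,0,30,0,0.15],[-3,0,50,0,0.15],[-5,0,63,0,0.15],[-5,0,63,0,0.15]]]'; python3 go.py -98 1.5 8 180
```

```text
[[  3.1  49.6   3. ]
 [  5.9 -40.1   3. ]] [[-68.3  49.9  42. ]
 [-67.9 -42.4  42. ]] 1.774184294670207 0.29023691492416803
time: 7.35
ee_pos: [0.3986, 0.063, 0.0705]
eef_rot: [0.143, 0.99, 0.0, -0.001]
ft_force: [0.1, 0.4, 1.1]
width: 0.0502
grip_force: 0.0
t 7.35 rack now [[-97.6   2.1   9. ]] yaw 179.9 F [0.06 0.4  1.11] w 0.0502
target [0.398 0.063 0.069] shift [ 0.3 -0.6  1. ] turn -0.1
```

```bash
cat > prof.py <<'E'
from h import *
from bench import r
from scipy.ndimage import map_coordinates as mc
def prof(im,c,P):
    uv=proj(c,toW(P/1000)); return mc(im,[uv[:,1],uv[:,0]],order=1)
def edges(im,c,x,z,a,b):
    y=np.arange(a,b,.25); v=np.mean([prof(im,c,np.c_[np.full_like(y,x+dx),y,np.full_like(y,z)]) for dx in(-4,0,4)],0)
    v=np.convolve(v,np.ones(9)/9,"same"); g=np.abs(np.gradient(v)); g[:12]=0;g[-12:]=0
    k=g.argmax(); w=slice(max(0,k-20),k+21); return round(float((y[w]*g[w]).sum()/g[w].sum()),2)
if __name__=="__main__":
    for n in("scene","top"):
        c=r.camera(n); im=c["image"].astype(float)
        G=im.mean(2); Y=im[...,0]-im[...,2]
        a,b=edges(G,c,85,60,-205,-150),edges(G,c,85,60,150,205); print(n,"pipe",a,b,(a+b)/2)
        a,b=edges(Y,c,-20,28,-65,-25),edges(Y,c,-20,28,25,70); print(n,"chock",a,b,(a+b)/2)
E
python3 prof.py
```

```text
scene pipe -195.59 182.72 -6.435000000000002
scene chock -41.23 50.87 4.82
top pipe -179.06 186.76 3.8499999999999943
top chock -43.42 46.46 1.5199999999999996
```

Chock and pipe middles agree to within 1–2 mm, so I'll push straight from behind and stop about 6 mm short.

```bash
python3 -m crank '[[[-5,0,-0.4,0,0.15],[-10,0,-0.9,0,0.15],[-14,0,-1.2,0,0.15],[-17,0,-1.5,0,0.15],[-20,0,-1.7,0,0.15],[-24,0,-2.1,0,0.15],[-28,0,-2.4,0,0.15],[-32,0,-2.8,0,0.15],[-36,0,-3.1,0,0.15],[-40,0,-3.5,0,0.15],[-44,0,-3.8,0,0.15],[-48,0,-4.2,0,0.15],[-52,0,-4.5,0,0.15],[-56,0,-4.9,0,0.15],[-60,0,-5.2,0,0.15],[-64,0,-5.6,0,0.15],[-68,0,-5.9,0,0.15],[-72,0,-6.3,0,0.15],[-75,0,-6.5,0,0.15],[-77,0,-6.7,0,0.15]]]'
python3 go.py; python3 look.py 4
```

```text
time: 9.45
ee_pos: [0.4733, 0.0414, 0.0778]
eef_rot: [0.143, 0.99, 0.0, -0.0]
ft_force: [-2.9, 2.0, 2.5]
width: 0.0501
grip_force: 1.8
t 9.45 rack now [[-19.5   2.5   9.6]] yaw 180.0 F [-2.95  1.95  2.5 ] w 0.0501
```

View pics/s4.png

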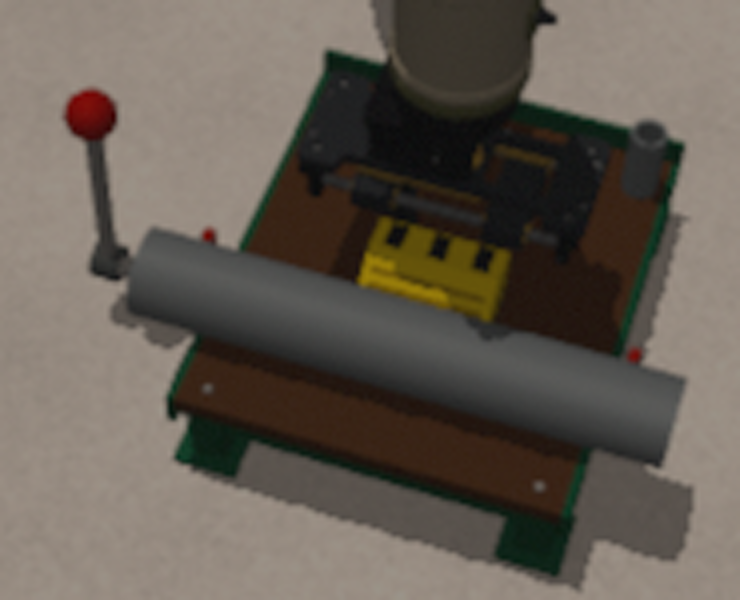

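The chock is square and close to the pipe, with back corners at about (383,218) and (513,250) in s4. I'll write a pipe-shift detector using averaged profiles against the current baseline, and locate the chock's back.

```bash
cat > ps.py <<'E'
import sys; from prof import *
xs=np.arange(40,135,1.)
def bands(c,im): 
    return {k:np.mean([prof(im,c,np.c_[xs,np.full_like(xs,y),np.full_like(xs,30)]) for y in np.arange(*k,2.)],0) for k in((-125,-60),(-60,10),(10,125),(137,172))}
out={}
for n in("scene","top"):
    B=[]
    for _ in range(2):
        c=r.camera(n); B.append(bands(c,c["image"].mean(2)))
    out[n]={k:np.mean([b[k] for b in B],0) for k in B[0]}
if sys.argv[1]=="base": np.save("base.npy",out,allow_pickle=True)
b=np.load("base.npy",allow_pickle=True).item()
for n in out:
    for k in out[n]:
        sel=(xs>70)
        g=np.gradient(b[n][k])[sel]; d=(out[n][k]-b[n][k])[sel]; 
        s=np.linalg.lstsq(np.c_[-g,np.ones_like(g)],d,rcond=None)[0]; print(n,k,"shift mm",round(s[0],2),"resid",round(np.std(d+g*s[0]-s[1]),2))
E
python3 ps.py base >/dev/null; python3 ps.py x
python3 - <<'E'
from h import *
from bench import r
s=r.camera("scene")
cs=lambda a:(np.array(a,float)+.5)/4-.5+[190,135]
print(atr(s,cs([(513,250),(383,218)]),.042).round(1)); h=s["image"]
# yellow extents along rack x, on several y
from prof import prof
Y=s["image"][...,0].astype(float)-s["image"][...,2]
x=np.arange(-45,45,.5)
v=np.mean([prof(Y,s,np.c_[x,np.full_like(x,y),np.full_like(x,42)]) for y in(-33,-12,-8,12,34)],0);g=np.gradient(v)
print([ (x[i],round(v[i])) for i in range(0,180,6)])
E
```

```text
scene (-125, -60) shift mm 0.09 resid 0.11
scene (-60, 10) shift mm 0.01 resid 0.07
scene (10, 125) shift mm -0.04 resid 0.07
scene (137, 172) shift mm -0.0 resid 0.09
top (-125, -60) shift mm -0.02 resid 0.35
top (-60, 10) shift mm -0.03 resid 0.3
top (10, 125) shift mm 0.01 resid 0.2
top (137, 172) shift mm -0.02 resid 0.33
[[ -4.6  50.2  42. ]
 [ -1.5 -39.6  42. ]]
[(np.float64(-45.0), 1), (np.float64(-42.0), 10), (np.float64(-39.0), 21), (np.float64(-36.0), 19), (np.float64(-33.0), 13), (np.float64(-30.0), 9), (np.float64(-27.0), 5), (np.float64(-24.0), 1), (np.float64(-21.0), 1), (np.float64(-18.0), 4), (np.float64(-15.0), 8), (np.float64(-12.0), 11), (np.float64(-9.0), 11), (np.float64(-6.0), 15), (np.float64(-3.0), 43), (np.float64(0.0), 60), (np.float64(3.0), 63), (np.float64(6.0), 61), (np.float64(9.0), 60), (np.float64(12.0), 60), (np.float64(15.0), 61), (np.float64(18.0), 69), (np.float64(21.0), 80), (np.float64(24.0), 87), (np.float64(27.0), 90), (np.float64(30.0), 94), (np.float64(33.0), 99), (np.float64(36.0), 99), (np.float64(39.0), 89), (np.float64(42.0), 91)]
```

```bash
cat > ps0.py <<'E'
# pipe shift vs. the first pictures
from ps import *
print("-- vs start")
for n in("scene","top"):
    c=r.camera(n); im0=cv2.imread(f"pics/{n}0.png").astype(float).mean(2)
    B0=bands(c,im0); sel=xs>70
    for k in B0:
        g=np.gradient(B0[k])[sel]; d=(out[n][k]-B0[k])[sel]; s=np.linalg.lstsq(np.c_[-g,np.ones_like(g)],d,rcond=None)[0]
        print(n,k,round(s[0],2),round(np.std(d+g*s[0]-s[1]),2))
E
python3 ps0.py x | sed -n '/--/,$p'
```

```text
-- vs start
scene (-125, -60) -0.0 0.11
scene (-60, 10) 0.09 0.12
scene (10, 125) -0.01 0.11
scene (137, 172) 0.03 0.12
top (-125, -60) -0.04 0.45
top (-60, 10) 0.59 1.75
top (10, 125) 1.78 2.24
top (137, 172) 0.07 0.83
```

The pipe hasn't moved. I'll creep forward, checking after each step.

```bash
python3 -m crank '[[[-0.7,0,-0.1,0,0.15],[-1.5,0,-0.1,0,0.15],[-1.5,0,-0.1,0,0.15]]]' | grep -E "time|force"; python3 go.py; python3 ps.py x | grep scene
python3 -m crank '[[[-0.7,0,-0.1,0,0.15],[-1.5,0,-0.1,0,0.15],[-1.5,0,-0.1,0,0.15]]]' | grep -E "time|force"; python3 go.py; python3 ps.py x | grep scene
```

```text
time: 10.6
ft_force: [-3.7, 0.0, 1.7]
grip_force: 1.5
t 10.6 rack now [[-18.6   2.5   9.5]] yaw 180.0 F [-3.66  0.05  1.68] w 0.0499
scene (-125, -60) shift mm 0.03 resid 0.1
scene (-60, 10) shift mm 0.05 resid 0.08
scene (10, 125) shift mm -0.09 resid 0.07
scene (137, 172) shift mm -0.01 resid 0.13
time: 11.1
ft_force: [-3.9, 1.3, 1.1]
grip_force: 1.7
t 11.1 rack now [[-16.6   2.5   9.5]] yaw 180.0 F [-3.89  1.33  1.12] w 0.0502
scene (-125, -60) shift mm 1.68 resid 0.48
scene (-60, 10) shift mm 1.63 resid 0.43
scene (10, 125) shift mm 1.67 resid 0.36
scene (137, 172) shift mm 1.71 resid 1.1
```

The last step touched the pipe and rolled it up about 1.7 mm. It is now in contact along its whole length, and the shift is equal in all bands, so it is square. That is snug and small enough to leave. I'll withdraw the fingers and go to the lever.

```bash
python3 -m crank '[[[2,0,0,0,0.15],[10,0,0,0,0.15],[30,0,0,0,0.15],[35,0,-40,0,0.15],[35,0,-90,0,0.3],[35,0,-140,0,0.6],[35,0,-190,0,0.6],[35,0,-190,0,0.6]]]' | grep time; python3 ps.py x | grep scene; python3 go.py 47 -222.5 190 180 47 -222.5 110 180
```

```text
time: 12.1
scene (-125, -60) shift mm 1.76 resid 0.46
scene (-60, 10) shift mm 1.72 resid 0.47
scene (10, 125) shift mm 1.69 resid 0.47
scene (137, 172) shift mm 1.75 resid 1.07
t 12.3 rack now [[-35.7   2.2 200.9]] yaw 180.0 F [0.56 0.19 0.26] w 0.0698
target [ 0.458 -0.189  0.263] shift [ -83.4 -224.7    3.7] turn -0.0
target [ 0.465 -0.191  0.184] shift [ -90.5 -224.6   83.4] turn -0.0
```

```bash
python3 -m crank '[[[-18,-45,0,0,0.6],[-36,-90,0,0,0.6],[-54,-135,0,0,0.6],[-72,-180,0,0,0.6],[-84,-224,3,0,0.6],[-84,-224,3,0,0.6],[-86,-224.5,30,0,0.6],[-89,-224.5,60,0,0.6],[-90.5,-224.5,83,0,0.6],[-90.5,-224.5,83,0,0.6]]]' | grep -E "time|force"; python3 go.py 47 -222.5 110 180
python3 -m crank '[[[0,0,0,0,0.2],[0,0,0,0,-0.1],[0,0,0,0,-0.3],[0,0,0,0,-0.4],[0,0,0,0,-0.4],[0,0,0,0,-0.4]]]' 8; python3 go.py; python3 look.py 5
```

```text
time: 13.3
ft_force: [-0.9, -0.2, -0.1]
grip_force: 0.0
t 13.3 rack now [[  44.9 -221.5  107.4]] yaw 180.0 F [-0.87 -0.24 -0.12] w 0.0698
target [ 0.465 -0.191  0.184] shift [-1.9 -1.  -2.8] turn 0.0
time: 13.9
ee_pos: [0.4659, -0.1905, 0.1854]
eef_rot: [0.143, 0.99, -0.0, 0.0]
ft_force: [0.2, 0.3, 1.7]
width: 0.0333
grip_force: 8.0
t 13.9 rack now [[  48.  -222.   111.6]] yaw 180.0 F [0.24 0.35 1.69] w 0.0333
```

View pics/s5.png

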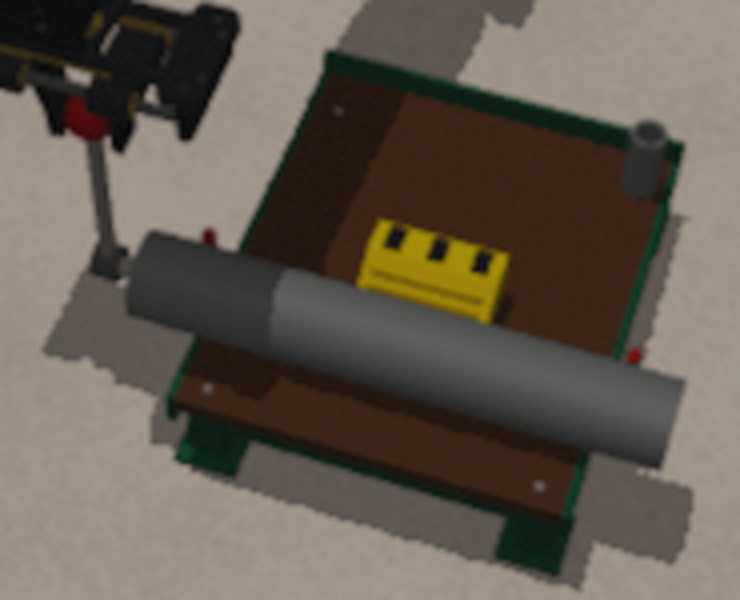

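The knob is gripped near its centre (33.3 mm). Now swing it down along the arc.

```bash
python3 -m crank '[[[13,0,1.7,0,-0.4],[25.7,0,4.5,0,-0.4],[38.2,0,8.5,0,-0.4],[50.3,0,13.5,0,-0.4],[61.9,0,19.5,0,-0.4],[73,0,26.6,0,-0.4],[83.3,0,34.5,0,-0.4],[93,0,43.4,0,-0.4]]]' ; python3 go.py; python3 ps.py x | grep -E "scene \((10|137)"
```

```text
time: 14.8
ee_pos: [0.3766, -0.1641, 0.1419]
eef_rot: [0.143, 0.99, -0.0, 0.001]
ft_force: [2.4, 0.3, 1.9]
width: 0.0333
grip_force: 8.0
t 14.8 rack now [[ -48.5 -221.9   76.4]] yaw 180.0 F [2.41 0.29 1.9 ] w 0.0333
scene (10, 125) shift mm 1.62 resid 0.75
scene (137, 172) shift mm 1.51 resid 1.15
```

```bash
python3 -m crank '[[[8.8,0,9.6,0,-0.4],[16.8,0,20,0,-0.4],[23.8,0,31,0,-0.4],[29.9,0,42.6,0,-0.4],[34.9,0,54.7,0,-0.4],[38.8,0,67.2,0,-0.4],[41.7,0,80,0,-0.4],[43.4,0,93,0,-0.4],[43.7,0,98,0,-0.4],[43.7,0,101,0,-0.4],[43.7,0,101,0,-0.4]]]' ; python3 go.py; python3 ps.py x | grep -E "scene \((10|137)"
```

```text
time: 16.1
ee_pos: [0.335, -0.1517, 0.0403]
eef_rot: [0.143, 0.99, 0.0, 0.0]
ft_force: [2.3, 1.6, -1.1]
width: 0.0327
grip_force: 8.0
t 16.1 rack now [[-100.6 -221.8  -21. ]] yaw 180.0 F [ 2.28  1.6  -1.14] w 0.0327
scene (10, 125) shift mm 1.66 resid 0.73
scene (137, 172) shift mm 1.49 resid 1.14
```

```bash
python3 -m crank '[[[0,0,3,0,-0.4],[0,0,6,0,-0.4],[0,0,6,0,-0.4]]]'
python3 - <<'E'
from h import *
from bench import r
s=r.camera("scene");h=hsv(s)
red=((h[...,0]<8)|(h[...,0]>172))&(h[...,1]>150)&(h[...,2]>40)
print(proj(s,toW([[-.0988,-.222,.0035]])))
crop(s,(150,100,375,285),3.2,"pics/s6.png")
E
```

```text
time: 16.6
ee_pos: [0.3352, -0.1518, 0.0349]
eef_rot: [0.143, 0.99, -0.0, 0.001]
ft_force: [2.4, 2.3, 2.6]
width: 0.0313
grip_force: 8.2
[[235.98418726 156.98870568]]
```

View pics/s6.png

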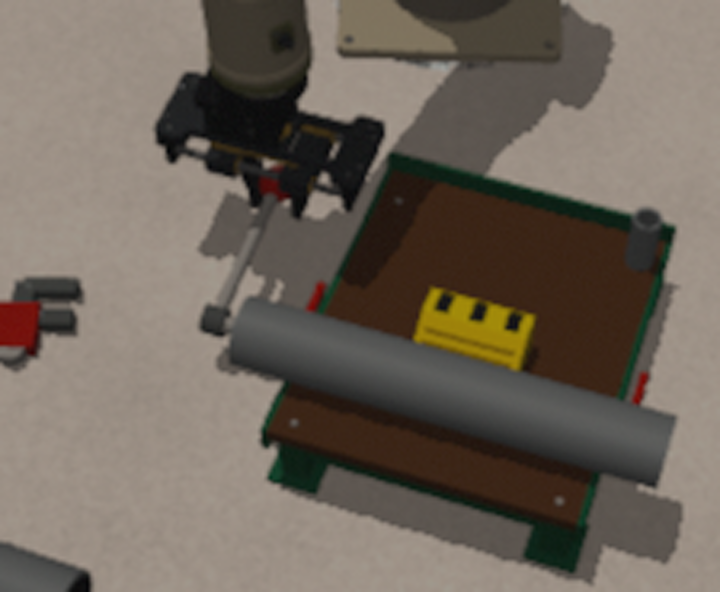

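The lever is down, with the knob at about (272,182) in s6, and the pipe rests on the chock. The fingers slid on the ball at the end, so I'll release and press from above with closed fingers to confirm it's at the limit.

```bash
python3 -m crank '[[[0,0,0,0,0],[0,0,0,0,0.3],[0,0,0,0,0.3],[0,0,-40,0,0.3],[0,0,-75,0,0.3],[0,0,-75,0,-0.5],[0,0,-75,0,-1],[0,0,-75,0,-1],[0,0,-75,0,-1],[0,0,-75,0,-1]]]' | grep -E "time|width"; python3 go.py -99 -222 22 180
python3 - <<'E'
from h import *
from bench import r
def red(c): h=hsv(c); return ((h[...,0]<8)|(h[...,0]>172))&(h[...,1]>150)&(h[...,2]>50)
s=r.camera("scene"); a=blob(red(s),(222,140,252,172)); print(a[:2], atr(s,a[0],.0035))
E
```

```text
time: 17.65
width: 0.0242
t 17.65 rack now [[ -95.6 -221.9   47.4]] yaw 180.0 F [-0.8   0.31  0.97] w 0.0242
target [ 0.333 -0.151  0.083] shift [ 1.2 -0.1 25.6] turn -0.0
(array([236.61643836, 156.73972603]), np.int32(73)) [[-100.35209824 -220.63668741    3.5       ]]
```

```bash
python3 -m crank '[[[1,0,10,0,-1],[1,0,18,0,-1],[1,0,22,0,-1],[1,0,24,0,-1],[1,0,26,0,-1],[1,0,28,0,-1],[1,0,28,0,-1]]]'; python3 go.py
```

```text
time: 18.4
ee_pos: [0.3338, -0.1516, 0.082]
eef_rot: [0.143, 0.99, -0.0, 0.0]
ft_force: [-2.3, 1.6, 4.3]
width: 0.0005
grip_force: 2.4
t 18.4 rack now [[ -98.1 -222.    20.6]] yaw 180.0 F [-2.33  1.58  4.25] w 0.0005
```

```bash
python3 -m crank '[[[0,0,1.5,0,-1],[0,0,3,0,-1],[0,0,3,0,-1]]]'|grep force; python3 go.py; python3 -m crank '[[[0,0,-20,0,-1],[0,0,-60,0,-1],[0,-30,-110,0,-1],[0,-80,-150,0,-1],[0,-80,-150,0,-1]]]'|grep -E "force|time"; python3 ps.py x|grep scene; python3 prof.py|grep pipe
python3 - <<'E'
from prof import *
for n in("scene","top"):
    c=r.camera(n); im=c["image"].astype(float); Y=im[...,0]-im[...,2]
    a,b=edges(Y,c,10,42,-65,-25),edges(Y,c,10,42,25,70); print(n,"chock",a,b,(a+b)/2)
def red(c): h=hsv(c); return ((h[...,0]<8)|(h[...,0]>172))&(h[...,1]>150)&(h[...,2]>50)
s=r.camera("scene"); a=blob(red(s),(222,140,252,172)); print(a[:2])
c=r.camera("top"); cv2.imwrite("pics/t7.png",cv2.cvtColor(c["image"],cv2.COLOR_RGB2BGR))
E
```

```text
ft_force: [-16.6, 7.9, 45.0]
grip_force: 22.7
t 18.7 rack now [[ -97.9 -222.    19.8]] yaw 180.0 F [-16.56   7.89  44.96] w 0.0004
time: 19.2
ft_force: [0.1, 0.7, -1.1]
grip_force: 0.0
scene (-125, -60) shift mm 1.69 resid 0.5
scene (-60, 10) shift mm 1.7 resid 0.56
scene (10, 125) shift mm 1.63 resid 0.52
scene (137, 172) shift mm 1.47 resid 1.11
scene pipe -185.34 182.75 -1.2950000000000017
top pipe -178.97 186.65 3.8400000000000034
scene chock -32.15 38.82 3.335000000000001
top chock -34.23 37.02 1.3950000000000031
(array([236.61643836, 156.73972603]), np.int32(73))
```

View pics/t7.png

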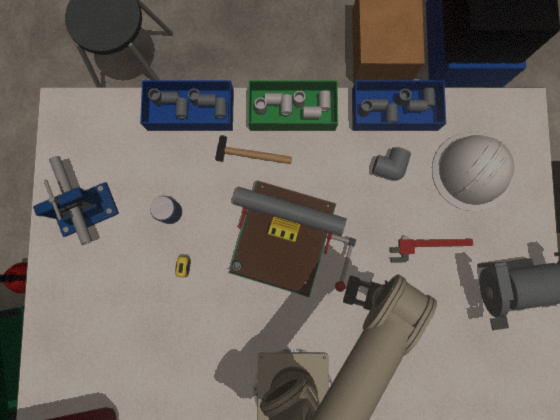

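The top view shows the lever down with the knob at (340,286), the pipe still across the deck against the chock at (284,228), and everything else in place. The tool is clear, so I'm handing in.

```bash
python3 -c "
from bench import r
print(r.close_job())"
```

```text
the job is handed in; nothing more can be done
None
```

I handed the job in at about 20 s: the chock is snug, square and within about 3 mm of the pipe's middle, and the stop is down at its limit with the pipe resting on the chock alone; my last push rolled the pipe about 1.7 mm up the slope, and my check press on the knob with the closed fingertips peaked at about 45 N.

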